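# Testing the residual-current breaker in the key shop's bench supply box

### The job

Do the routine safety test on the bench supply box: lever its snapped-shut hinged cover open with the blade of the flat screwdriver, press the round test button so that the breaker's lever trips, then push that lever back on and shut the cover again until it snaps fully home. Leave the screwdriver lying on the bench, and do not switch off the other breakers in the box or disturb the other things on the bench.

Things in the scene. Friction and masses are not known exactly. Their poses are not given: they have to be found in the camera images.
- box: Supply box: pale plastic enclosure screwed face up to the bench under a clear, grey-rimmed hinged cover. Origin at the underside; the base spans x -74..+76, y -100..+100 mm, its flat top is at z = 46 mm. Front (pry slot) to its -x, roughly towards the robot; hinge towards +x. Two steel conduit stubs leave its rear, up to z = 36 mm, reaching x = +134 mm.
- pry_slot (a point): Middle of the pry slot's mouth, in the outer face of the shut cover's front wall; fixed to the box, box axes. The slot, 26 mm wide and 6 mm high, lies between the box's flat top (3 mm below this point) and a cut-out in the 2.5 mm thick wall. In front of the wall the top goes on as a bare ledge 12 mm deep (its edge can be the fulcrum); behind the wall are 21 mm free before the breakers.
- cover (a joint): Cover angle: 0 = shut and snapped, grows as it opens, stop at 2.0 (past upright). A hood 92 mm long (hinge to front), 176 wide, 31 deep, walls 2.5 mm, 80 g. Its snap at the front wall takes about 4 N upwards at the front edge to let go (free above about 0.09 rad) and about 3 N down to snap home. Stiff hinge: it stays at the angle where it is left; 1 to 2 N at the front edge moves it.
- cover_hinge (a point): Middle of the cover's hinge line, which runs along the box's y at box x = +30 mm, z = 50 mm.
- cover_edge (a point): Middle of the upper front edge of the cover (moves with it): with the cover shut, 92 mm in front of the hinge and 27 mm above it; axes are those of the cover, z out of its flat top, -x out of its front wall.
- rcd: Residual-current breaker: white module under the cover, in the left or right half of the box. Its nose, 45 (x) x 72 (y) x 6 mm high, stands on the box's top. It has one black lever, 18 mm wide, at y = -14 mm, and one round black test button at x = -6, y = +20 mm. Origin: middle of its underside (box z = 46 mm); axes are the box's.
- lever (a joint): Angle of the breaker's lever: 0 = on, leaning 0.45 rad to the box's +x (away from its front); 0.9 = off (tripped), leaning 0.45 rad to -x. Snaps over at 0.45 to whichever side is nearer; about 1 N at its tip switches it.
- lever_tip (a point): Tip of the breaker's lever, 20 mm from its pivot; the pivot line runs along y at x = 0, z = 2 mm of the rcd (4 mm below its white face). The lever is 7 mm thick and 18 mm wide.
- test (a joint): Travel of the test button: 0 = released, 0.0055 m = fully down. It trips the lever at about 0.004 m, with about 5 N. It springs back by itself.
- test_top (a point): Centre of the top of the round test button, 12 mm diameter, standing 7.5 mm above the breaker's white face when released; pressed straight down.
- breakers: The other breakers, same height as the rcd and beside it in the other half of the box, 72 mm wide: a three-pole one with a bar-shaped lever 46 mm wide at its y = -9 mm, and a single-pole one with a lever 9 mm wide at y = +27 mm. No button. Origin and axes as for the rcd.
- mcb3 (a joint): Three-pole breaker's lever: 0 = on (as it must stay), 0.9 = off; same motion as the rcd's lever.
- mcb1 (a joint): Single-pole breaker's lever: 0 = on (as it must stay), 0.9 = off; same motion as the rcd's lever.
- driver: Flat screwdriver lying on the bench, about 90 g, 175 mm long: black square handle 26 x 26 mm from x = -68 to +20 mm, round steel shank 7 mm thick, flat blade 10 mm wide, 2 mm thick (flat side level) and 21 mm long. Origin under the handle, 20 mm behind its front end; x points to the blade's tip, z up; the axis runs 13 mm above the underside.
- driver_grip (a point): Good grip point on the screwdriver's axis near its centre of mass: in the handle, 20 mm behind its front end.
- driver_tip (a point): Tip of the blade, on the axis, 107 mm ahead of driver_grip.
- file: Bystander: flat hand file with a black handle like the screwdriver's, 235 mm long, handle to its -x, origin near its middle at the underside, 24 mm high.
- padlock: Bystander: brass padlock lying flat beside the box, body 44 x 40 x 20 mm with a steel shackle to its +x; origin under the body.
- cylinder: Bystander: brass profile lock cylinder 62 x 17 x 34 mm standing on its keel, long along its x, origin underneath.
- tin: Bystander: open aluminium tin 62 x 52 x 24 mm with key blanks; origin underneath its centre.
- pliers: Bystander: pliers with orange handles, about 175 mm long, 16 mm high, origin near the joint.
- oiler: Bystander: white oil bottle, 56 mm diameter, 115 mm high with its spout; origin underneath.
- carton: Bystander: small cardboard carton 70 x 100 x 45 mm; origin underneath.
Things that resemble listed ones, but are neither listed nor needed, are in the scene too. Leave any pink look-alike of the driver alone.

How it is judged:
By the outcome, as a careful person would: the job done as asked, in the order asked, and still so for the second after the job is handed in, with the robot touching nothing.
It also fails if it takes over 70 s, if anything falls off the work surface, if the arm or the gripper's body presses on something with over 40 N, if the wrist force passes 120 N, or if a joint passes its speed limit or range.

### The arm

A 7-joint arm with a two-finger parallel gripper is mounted at the origin on the work surface. World frame = base frame: x ahead of the robot, y to its left, z up, the work surface at z = 0. Lengths are in mm, angles in rad, forces in N, time in s.
With the tool pointing down it reaches from about 400 to 850 mm from the base axis. Payload 6.9 kg.
Tool frame: the origin (TCP) lies on the centre line of the jaws, within the pads' length; the fingertips stand 22 mm ahead of it and the grasp point (between the pads) lies 3 mm ahead of it (r.tcp_to_tips is the distance from the TCP to the fingertips, in mm); z points along the fingers, y is the line along which they close (so a half turn about z gives the same grasp; the last joint's range is limited). The gripper opens to 85 mm and grips with 20 to 120 N. Pads are 22 mm wide; open, the fingers measure 114 mm over their backs; the gripper's body (76 mm by 85 mm) begins 54 mm behind the grasp point. The pads swing forward as they close: fully open they stand 13 mm farther back than shut.
Start: joints at [1.442, 0.507, -0.238, 1.5, 0.126, 1.149, -0.155], TCP at [145.376, -607.847, 253.275] pointing down, gripper open.
Joint ranges: [-3.08, 3.08], [-0.24, 2.05], [-1.43, 1.35], [0, 2.5], [-1.52, 4.66], [0.17, 1.96], [-2.89, 2.89]. Speed limits (rad/s): [2.39, 2.39, 3.14, 3.14, 3.14, 3.14, 3.14].

### API

Orientations are given as a unit quaternion [w, x, y, z].
In Python, from bench import telemetry, imaging, r gives the robot as it stands. The module is installed in compiled form; this text tells all that it offers.
- The arm moves only by the shell command python3 -m inch 'ROWS' [OPENING]. ROWS is JSON, a list that holds one entry, the list of rows, each a list of 4 numbers: the shift along the tool's x, y, z scaled (see below), then the turn about the tool's z scaled (see below). In form: [[[x, y, z, twist], ...]]. A call has 1 to 12 rows; each row is the pose to reach, as a shift and turn from the pose commanded when the call began, along the tool's axes at that moment; what a row does not reach only later rows make up. The controller multiplies each number of a shift by 0.75 m and each number of a turn by pi/4 rad. A row lasts 1/8 s, in which the tool goes at most 62.5 mm and 10.7 degrees, less where a joint would pass 70% of its speed; a pose out of reach is approached as far as the arm can. A call with a number of a shift or a turn outside -1 to 1 is refused whole. A call with a gripper value outside its range is refused whole. OPENING is the closure, from 0 (fully open) to 1 (shut), set as the call begins (- or left out, the last holds). The fingers move at their own pace and stop on an object; the grip force is fixed at half the most. Time passes only in rows, so rows that repeat a pose let the fingers close. It gives the time, the measured TCP pose, the force, the opening and the grip force at its end, in the units of the state.
- telemetry.observe(): the state, without advancing time (a new reading comes with each control period).
- imaging.get_image(name): name is "scene" or "top" or "wrist"; returns the picture (400x640x3 uint8, red, green, blue); there is no depth.
- imaging.camera_info(name): a dict with "mtx" (3x3 intrinsics, pixels), "cam_to_world" (4x4, takes a point from camera to world coordinates); the wrist camera has in their place "tool_from_camera" (4x4, takes a point from camera to tool coordinates, whose origin is the TCP and whose axes are the flange's). Camera axes: x right, y down, z forward; pixel columns grow to the right and rows downward; lengths in mm; the calibration is good to about 2 mm. A picture is of the moment at which its call begins: read the wrist's pose just before it. camera_info takes no time and is no camera call.
- r.job_done(): hands the job in; it is judged then, once.
The state is a dict: "clock": time; "joint_pos": joint angles; "joint_vel": joint speeds; "effort": joint torques, N m; "ee_pos": TCP position; "eef_rot": TCP orientation; "wrist_force": force on the tool from outside, world axes, zero at the start; "wrist_torque": the same for the moment, N m; "gripper_width": finger opening in mm; "finger_force": force on a finger pad.
Only numpy, scipy, OpenCV 4.12 (cv2) and the standard library are available. Lean on these libraries where they do the work, as an engineer would, in place of code of your own. Each camera call takes 0.05 s, during which the arm holds its last target. There are 200 camera calls.

## Working session

There is one attempt and no reset: what is moved stays moved. The work goes in short steps, Python scripts to look and compute and a shell command to move; the robot and the scene stay as the last step left them, time stands still between calls to the robot, and variables do not carry over. Pictures are saved under pics/ and viewed, at most 10 in all, crops included, and the job is handed in when it is done.

```bash
mkdir -p pics; ls
cat > h.py <<'E'
import numpy as np, cv2
from bench import telemetry, imaging, r
def grab(n,f):
    im=imaging.get_image(n); cv2.imwrite('pics/'+f,im[:,:,::-1]); return im
def ray(n,px,T=None):
    c=imaging.camera_info(n); T=np.array(c["cam_to_world"]) if T is None else T
    d=T[:3,:3]@np.linalg.solve(np.array(c["mtx"]),[px[0],px[1],1.]); return T[:3,3],d
def onz(n,px,z,T=None):
    o,d=ray(n,px,T); return (o+d*(z-o[2])/d[2]).round(1)
E
python3 - <<'E'
from h import *
s=telemetry.observe(); print(s)
a=grab('scene','scene0.png');b=grab('top','top0.png')
for n in('scene','top','wrist'): print(n,imaging.camera_info(n))
E
```

```text
pics
{'clock': 0.0, 'joint_pos': array([ 1.4415168 ,  0.50833328, -0.23750885,  1.50109333,  0.12569581,
        1.14888165, -0.1547882 ]), 'joint_vel': array([-0.00134332, -0.00177738, -0.00057513, -0.00016878, -0.0002109 ,
        0.00264346,  0.00010781]), 'effort': array([ 1.11728772e-03, -6.20598221e+01, -2.18680859e+00, -2.49655312e+01,
        1.26229096e-02,  1.20974559e-02, -8.33578770e-05]), 'ee_pos': array([ 145.20975732, -607.44653726,  252.44553334]), 'eef_rot': array([-8.56179199e-04,  9.93116836e-01,  1.17124731e-01, -1.16703554e-04]), 'wrist_force': array([-0.23074215,  0.74805627, -0.66663448]), 'wrist_torque': array([ 0.05089656, -0.04131572, -0.05518718]), 'finger_force': 0.0, 'gripper_width': 85.54895618292514}
scene {'mtx': array([[382.70961772,   0.        , 317.97156268],
       [  0.        , 382.70961772, 194.14963938],
       [  0.        ,   0.        ,   1.        ]]), 'cam_to_world': array([[ 6.86078262e-01,  4.64015888e-01, -5.60344425e-01,
         1.27273834e+03],
       [ 7.27329950e-01, -4.19501887e-01,  5.43147595e-01,
        -7.38938850e+02],
    
[... 523 characters left out ...]
     [ 2.46411900e-02, -4.70877607e-02, -9.98586779e-01,
         1.29424670e+03],
       [ 0.00000000e+00,  0.00000000e+00,  0.00000000e+00,
         1.00000000e+00]])}
wrist {'mtx': array([[290.66593507,   0.        , 318.6688308 ],
       [  0.        , 290.66593507, 196.19047349],
       [  0.        ,   0.        ,   1.        ]]), 'tool_from_camera': array([[ 1.10231363e-03, -9.59020596e-01, -2.83334223e-01,
         7.26011682e+01],
       [ 9.99999365e-01,  9.91348328e-04,  5.35019951e-04,
        -1.53179700e+00],
       [-2.32212244e-04, -2.83334633e-01,  9.59021080e-01,
        -1.21055749e+02],
       [ 0.00000000e+00,  0.00000000e+00,  0.00000000e+00,
         1.00000000e+00]])}
```

View pics/top0.png

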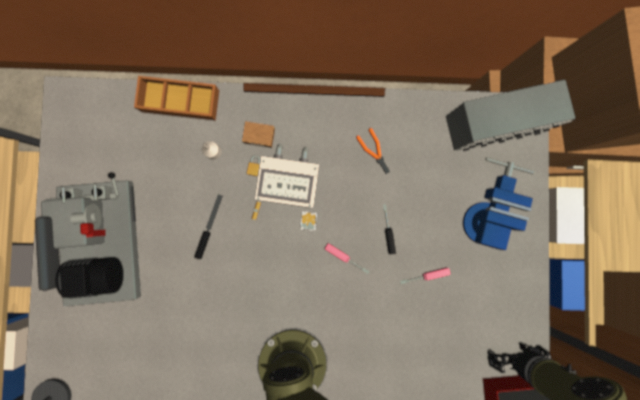

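View pics/scene0.png

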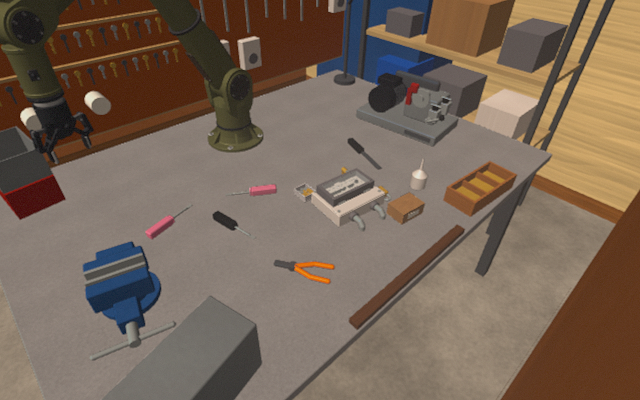

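Top view: driver candidates are the black-handled tool with a thin shank at (389,235), blade tip near (385,207); the file, black-handled with a wide long blade, at (208,228); and the pink look-alikes at (337,253) and (437,273), which I leave alone. By the description I choose (389,235). The box is at (287,182), the tin at (308,220) and the cylinder at (256,210), both close to its front. The padlock is at (253,169).

Run:
```python
from h import *
im=cv2.imread('pics/top0.png')
c=cv2.resize(im[150:275,190:450],None,fx=3,fy=3,interpolation=cv2.INTER_CUBIC); cv2.imwrite('pics/crop1.png',c)
g=cv2.cvtColor(im,cv2.COLOR_BGR2GRAY)
m=(g<50).astype('uint8'); m[:, :370]=0;m[:,410:]=0;m[:190]=0;m[270:]=0
p=np.argwhere(m)[:,::-1].astype('f'); print(len(p),p.min(0),p.max(0)); 
rect=cv2.minAreaRect(p);print(rect)
print('handle c',onz('top',rect[0],20),'tip',onz('top',(384.5,206),13))
for q in((262,157),(319,163),(313,207),(255,202)): print(q,onz('top',q,46))
```

```text
124 [386. 229.] [393. 252.]
((389.22930908203125, 240.46942138671875), (23.591222763061523, 5.220466613769531), 82.40535736083984)
handle c [ 429.8 -322.6   20. ] tip [ 548.8 -305.5   13. ]
(262, 157) [702.7 121.9  46. ]
(319, 163) [688.  -72.1  46. ]
(313, 207) [537.6 -55.7  46. ]
(255, 202) [549.3 140.4  46. ]
```

View pics/crop1.png

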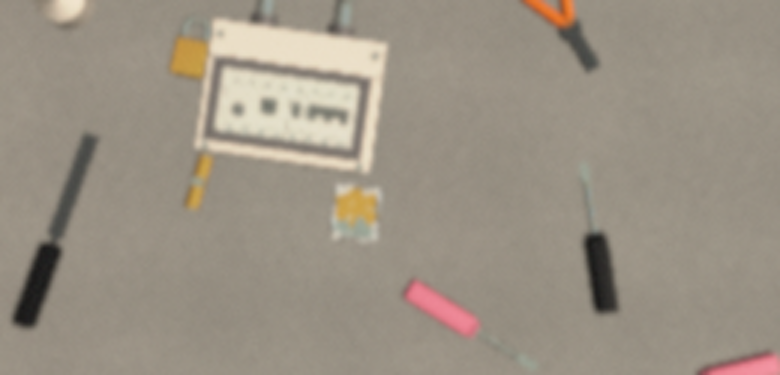

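The crop confirms it: thin steel shank, black handle at (600,270) in the crop. The file at left is wide-bladed. The round button at crop (237,107) and the lever at (268,104) put the rcd in the box's left half.

```bash
cat >> h.py <<'E'
from scipy.spatial.transform import Rotation as R
def tool():
    s=telemetry.observe(); w,x,y,z=s['eef_rot']; return s,R.from_quat([x,y,z,w]).as_matrix(),np.array(s['ee_pos'])
def row(x,y,z,yaw=None):
    s,M,p=tool(); d=M.T@(np.array([x,y,z])-p)/750
    y0=np.arctan2(M[1,0],M[0,0]); t=0 if yaw is None else (y0-yaw)/(np.pi/4)
    print('row',d.round(4),round(t,4),'yaw now',round(y0,4),'pos',p.round(1),'rows>=',np.linalg.norm(d)*12)
def wristT():
    s,M,p=tool(); T=np.eye(4);T[:3,:3]=M;T[:3,3]=p; return T@np.array(imaging.camera_info('wrist')['tool_from_camera'])
E
python3 - <<'E'
from h import *
row(445,-320,160,0.142)
E
```

```text
row [ 0.4779 -0.2796  0.1238] 0.1182 yaw now 0.2348 pos [ 145.3 -607.5  252.5] rows>= 6.807832784080568
```

```bash
python3 -m inch '[[[0.478,-0.28,0.124,0.118],[0.478,-0.28,0.124,0.118],[0.478,-0.28,0.124,0.118],[0.478,-0.28,0.124,0.118],[0.478,-0.28,0.124,0.118],[0.478,-0.28,0.124,0.118],[0.478,-0.28,0.124,0.118],[0.478,-0.28,0.124,0.118],[0.478,-0.28,0.124,0.118],[0.478,-0.28,0.124,0.118]]]' 0
python3 - <<'E'
from h import *
T=wristT(); im=grab('wrist','w1.png'); np.save('T1.npy',T)
s,M,p=tool();print(p,s['wrist_force'],s['clock'])
g=im.max(2); m=(g<45).astype('uint8')
n,l,st,ce=cv2.connectedComponentsWithStats(m)
for i in range(1,n):
    if st[i,4]>300: print(st[i],ce[i],cv2.minAreaRect(np.argwhere(l==i)[:,::-1].astype('f')))
E
```

```text
clock: 1.35
ee_pos: [444.1, -321.6, 160.4]
eef_rot: [0.0, 0.998, 0.07, -0.0]
wrist_force: [-0.5, -0.0, -0.0]
gripper_width: 85.0
finger_force: 0.0
[ 444.13418891 -321.54511797  160.44328036] [-0.04544474 -0.19891003 -0.4856797 ] 1.4
[ 590  118   50  123 1442] [607.71220527 174.44382802] ((611.4308471679688, 175.86529541015625), (36.753440856933594, 123.96318817138672), 10.713123321533203)
[ 308  156   29   95 2357] [322.42851082 203.00721256] ((322.5179443359375, 202.9122772216797), (94.56283569335938, 26.149208068847656), 87.51044464111328)
[    0   246   640   154 45162] [326.56653824 350.66385457] ((319.5, 322.5), (153.0, 639.0), 90.0)
```

View pics/w1.png

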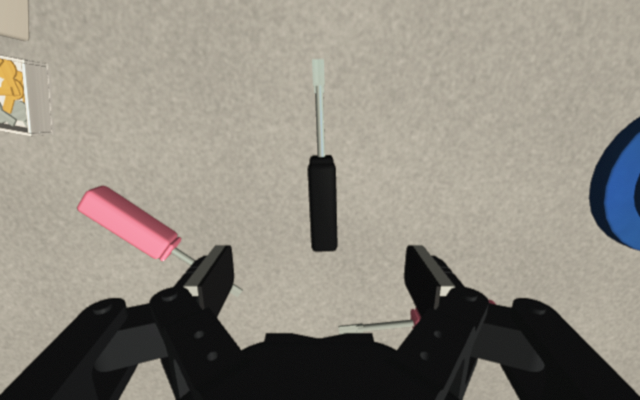

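The wrist view shows the driver: blade tip (318,59), handle front (321,156), handle rear (324,250). A pink one's tip at (242,290) is near the left finger's path.

Run:
```python
from h import *
T=np.load('T1.npy'); f=lambda q,z:onz('wrist',q,z,T)
tip,fr,re=f((318.5,59),13),f((321,157),22),f((324,249.5),22); pk=f((242,290),4)
print(tip,fr,re,pk,np.linalg.norm(tip-fr),np.linalg.norm(fr-re))
d=(tip-re)[:2]; yaw=np.arctan2(d[1],d[0]); u=d/np.linalg.norm(d); g=tip[:2]-107*u; print('yaw',yaw,'grip',g, fr[:2]-20*u)
v=(pk[:2]-g); print('pink tip rel grip along/lat',v@u, v@[-u[1],u[0]])
row(*g,60,yaw); row(*g,25,yaw)
```

```text
[ 556.7 -304.1   13. ] [ 476.2 -317.8   22. ] [ 386.2 -333.7   22. ] [ 316.  -253.2    4. ] 82.15193241792922 91.39370875503411
yaw 0.17189377747630208 grip [ 451.27690115 -322.40219194] [ 456.49474788 -321.22097046]
pink tip rel grip along/lat -121.44633946111631 91.32124608663885
row [0.0093 0.0024 0.1339] -0.0412 yaw now 0.1395 pos [ 444.1 -321.5  160.4] rows>= 1.611209174390481
row [0.0093 0.0024 0.1806] -0.0412 yaw now 0.1395 pos [ 444.1 -321.5  160.4] rows>= 2.1701471350214048
```

```bash
python3 -m inch '[[[0.013,0.003,0.1,-0.041],[0.013,0.003,0.15,-0.041],[0.013,0.003,0.18,-0.041],[0.013,0.003,0.181,-0.041],[0.013,0.003,0.181,-0.041]]]' 0
python3 -m inch '[[[0,0,0,0],[0,0,0,0],[0,0,0,0],[0,0,0,0],[0,0,0,0],[0,0,0,0],[0,0,0,0]]]' 1
python3 -m inch '[[[0,0,-0.05,0],[0,0,-0.13,0],[0,0,-0.18,0],[0,0,-0.2,0],[0,0,-0.2,0],[0,0,-0.2,0]]]' 1
python3 - <<'E'
from h import *
T=wristT(); im=grab('wrist','w2.png'); np.save('T2.npy',T);s,M,p=tool();print(p,s['wrist_force'])
E
```

```text
clock: 2.02
ee_pos: [455.4, -321.9, 25.6]
eef_rot: [0.0, 0.996, 0.086, 0.001]
wrist_force: [1.1, 0.2, -0.9]
gripper_width: 85.5
finger_force: 0.0
clock: 2.9
ee_pos: [455.5, -321.4, 25.2]
eef_rot: [0.0, 0.996, 0.087, 0.0]
wrist_force: [-0.5, 0.0, 5.8]
gripper_width: 24.8
finger_force: 59.5
clock: 3.65
ee_pos: [454.3, -320.6, 172.8]
eef_rot: [-0.001, 0.996, 0.087, -0.001]
wrist_force: [-0.0, -0.1, -0.3]
gripper_width: 25.1
finger_force: 59.0
[ 454.3360588  -320.59537254  172.6960597 ] [ 0.79792846 -0.39173757 -0.98728018]
```

View pics/w2.png

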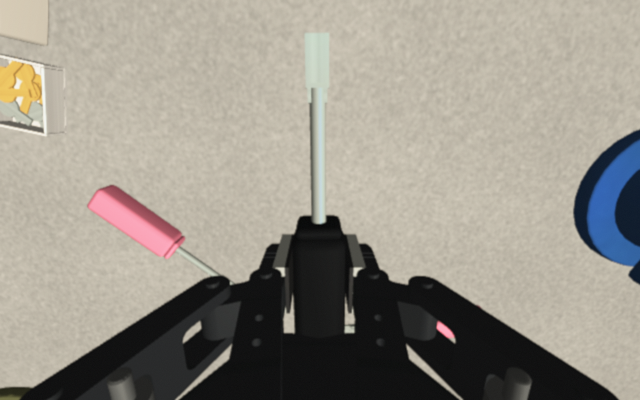

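The driver is held straight, with the blade tip at (317,33). I'm moving over to the box.

Run:
```python
from h import *
T=np.load('T2.npy');s,M,p=tool()
o,d=ray('wrist',(317,33),T); o=M.T@(o-p); d=M.T@d; print('tip in tool', o+d*(12.2-o[2])/d[2])
row(470,48,200,-0.075)
```

```text
tip in tool [102.93130251  -2.25744134  12.2       ]
row [ 0.1057 -0.4805 -0.0356] 0.3175 yaw now 0.1743 pos [ 454.3 -320.6  172.7] rows>= 5.918992624929311
```

```bash
python3 -m inch '[[[0.106,-0.48,-0.036,0.318],[0.106,-0.48,-0.036,0.318],[0.106,-0.48,-0.036,0.318],[0.106,-0.48,-0.036,0.318],[0.106,-0.48,-0.036,0.318],[0.106,-0.48,-0.036,0.318],[0.106,-0.48,-0.036,0.318],[0.106,-0.48,-0.036,0.318],[0.106,-0.48,-0.036,0.318]]]'
python3 - <<'E'
from h import *
T=wristT(); im=grab('wrist','w3.png'); np.save('T3.npy',T);s,M,p=tool();print(p,s['wrist_force'])
E
```

```text
clock: 4.82
ee_pos: [470.8, 45.6, 200.9]
eef_rot: [0.0, 0.999, -0.039, -0.001]
wrist_force: [0.4, 0.2, -0.5]
gripper_width: 24.7
finger_force: 59.3
[470.86907203  45.66479955 201.02623327] [-0.08141821  0.30074646 -0.1018648 ]
```

View pics/w3.png

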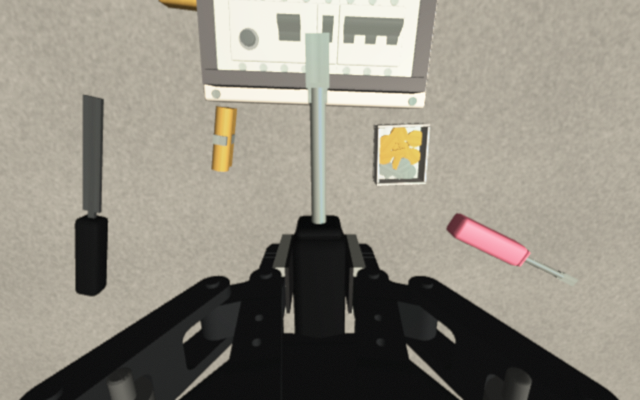

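The wrist view shows the box's bare white ledge from (206,100) to (424,107), with the grey cover rim above it. The cylinder is at (224,138) and the tin at (402,154), one on each side of the approach line.

Run:
```python
from h import *
T=np.load('T3.npy'); im=cv2.imread('pics/w3.png').astype(int)
for x in (215,240,270,295,345,370,400,415):
    c=im[70:125,x].sum(1)/3; print(x,[int(v) for v in c[::2]])
for y in (92,96,100): c=im[y,195:215].sum(1)/3;e=im[y,415:435].sum(1)/3; print(y,c.astype(int),e.astype(int))
```

```text
215 [112, 124, 125, 124, 123, 123, 124, 84, 154, 234, 184, 178, 179, 180, 201, 174, 153, 159, 144, 135, 127, 119, 116, 110, 109, 105, 104, 99]
240 [160, 124, 126, 126, 126, 125, 125, 113, 71, 230, 242, 242, 242, 242, 241, 214, 136, 173, 167, 158, 159, 162, 161, 161, 162, 163, 161, 163]
270 [233, 134, 129, 128, 128, 129, 128, 128, 87, 147, 243, 243, 243, 244, 243, 236, 174, 155, 172, 172, 172, 170, 169, 167, 162, 160, 163, 163]
295 [242, 191, 127, 130, 131, 130, 130, 131, 118, 68, 228, 245, 244, 244, 244, 243, 217, 137, 169, 173, 174, 170, 164, 169, 172, 170, 171, 168]
345 [223, 222, 158, 131, 134, 134, 133, 135, 133, 112, 82, 246, 246, 246, 246, 246, 245, 211, 133, 171, 170, 165, 169, 174, 174, 173, 170, 170]
370 [227, 228, 222, 135, 135, 135, 137, 137, 137, 132, 73, 191, 248, 247, 247, 247, 247, 237, 154, 163, 173, 173, 169, 168, 170, 175, 176, 178]
400 [246, 246, 246, 200, 134, 138, 138, 140, 140, 140, 121, 84, 248, 247, 247, 248, 248, 246, 212, 133, 165, 169, 171, 165, 168, 177, 169, 155]
415 [138, 138, 139, 123, 133, 140, 141, 141, 142, 141, 138, 89, 245, 245, 205, 189, 195, 232, 229, 153, 172, 170, 171, 169, 170, 171, 148, 174]
92 [167 166 166 165 163 165 167 165 156 177 222 239 241 241 241 238 217 188
 183 182] [ 89  99 114 129 141 165 192 203 217 223 202 175 164 160 159 161 164 167
 166 163]
96 [165 166 167 168 168 165 162 162 165 178 214 238 242 241 241 242 238 218
 194 184] [245 248 248 248 248 248 248 248 249 247 214 173 167 166 165 168 169 171
 174 174]
100 [165 166 165 163 159 158 156 159 161 160 151 153 165 168 169 170 170 172
 171 172] [189 208 242 248 248 248 248 249 246 224 181 166 168 171 170 168 165 166
 167 168]
```

Run:
```python
from h import *
T=np.load('T3.npy'); f=lambda q,z:onz('wrist',q,z,T)
e=np.array([f(q,46) for q in((240,100.7),(270,101.7),(295,102.7),(345,104.7),(370,105.5),(400,106.5))])
w=np.array([f(q,47) for q in((240,87.2),(295,89.3),(345,91.3),(400,93.2))])
k=np.polyfit(e[:,1],e[:,0],1);kw=np.polyfit(w[:,1],w[:,0],1); print(k,kw)
L=f((205,96),46);Rr=f((425.3,100),46);print(L,Rr,np.linalg.norm(L-Rr))
yaw=-np.arctan(k[0]);u=np.array([np.cos(yaw),np.sin(yaw)]);v=np.array([-u[1],u[0]])
mid=(L@[*v,0]+Rr@[*v,0])/2
fx=np.mean(e[:,:2]@u); wx=np.mean(w[:,:2]@u)
print('yaw',yaw,-np.arctan(kw[0]),'front u',fx,'wall u',wx,'lat',mid)
org=u*((fx+74+wx+62)/2)+v*mid; print('origin',org,'slot',org-62*u, 'rel top-view')
np.save('box.npy',[org[0],org[1],yaw])
s,M,p=tool(); tip=p+M@[106,-2,12.2]; print('tip now',tip,'yaw tool',np.arctan2(M[1,0],M[0,0]))
```

```text
[1.12552998e-01 5.43787274e+02] [1.12360868e-01 5.55165398e+02]
[562.7 142.2  46. ] [544.1 -55.1  46. ] 198.17479658119998
yaw -0.1120812979110908 -0.11189156716171313 front u 540.3752607784813 wall u 551.6745851479542 lat 105.17275218762434
origin [621.93543517  35.83613129] slot [560.3244564   42.77063167] rel top-view
tip now [576.68885772  39.3768234  188.71874312] yaw tool -0.07814922968284548
```

```bash
cat >> h.py <<'E'
def boxpt(bx,by):
    x,y,a=np.load('box.npy'); return np.array([x+bx*np.cos(a)-by*np.sin(a),y+bx*np.sin(a)+by*np.cos(a)])
YAW=-0.112; U=np.array([np.cos(YAW),np.sin(YAW)]); V=np.array([U[1],-U[0]])
def tipgo(bx,by,z):  # driver tip to box xy, world z
    t=boxpt(bx,by)-104*U+2*V; row(*t,z+12.2,YAW)
E
python3 - <<'E'
from h import *
tipgo(-70,0,85); tipgo(-70,0,52)
E
```

```text
row [-0.03   -0.0079  0.1385] 0.0431 yaw now -0.0781 pos [470.9  45.7 201. ] rows>= 1.7027135810742147
row [-0.0299 -0.008   0.1825] 0.0431 yaw now -0.0781 pos [470.9  45.7 201. ] rows>= 2.2208704546733324
```

```bash
python3 -m inch '[[[-0.03,-0.008,0.02,0.043],[-0.03,-0.008,0.1,0.043],[-0.03,-0.008,0.15,0.043],[-0.03,-0.008,0.18,0.043],[-0.03,-0.008,0.182,0.043],[-0.03,-0.008,0.182,0.043],[-0.03,-0.008,0.182,0.043]]]'
python3 -m inch '[[[0,0,0.002,0],[0,0,0.004,0],[0,0,0.004,0]]]'
python3 - <<'E'
from h import *
s,M,p=tool();print(p,s['wrist_force'],s['wrist_torque']); T=wristT();im=grab('wrist','w4.png');np.save('T4.npy',T)
cv2.imwrite('pics/w4c.png',cv2.resize(im[0:160,200:440,::-1],None,fx=3,fy=3,interpolation=cv2.INTER_CUBIC))
tipgo(-70,0,49)
E
```

```text
clock: 5.75
ee_pos: [449.8, 54.8, 66.0]
eef_rot: [-0.0, 0.998, -0.055, 0.001]
wrist_force: [0.6, 0.4, -0.5]
gripper_width: 24.9
finger_force: 59.2
clock: 6.12
ee_pos: [449.0, 55.0, 62.1]
eef_rot: [-0.0, 0.999, -0.055, 0.0]
wrist_force: [0.3, 0.1, -0.6]
gripper_width: 25.2
finger_force: 59.2
[449.03116911  54.96442399  62.08013737] [ 0.27148718  0.09768216 -0.63323909] [-0.0590749   0.00213296 -0.05016183]
row [-0.0001  0.0022  0.0012] 0.0036 yaw now -0.1091 pos [449.   55.   62.1] rows>= 0.03021154561535489
```

View pics/w4c.png

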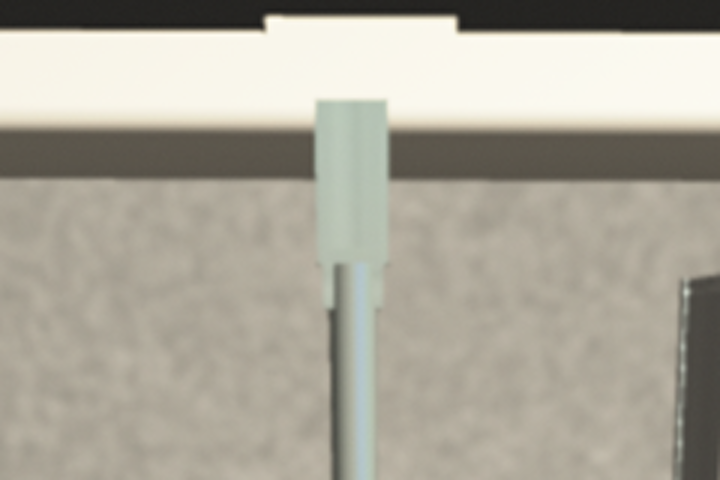

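The crop shows the pry slot's cut-out at x 265–458 and the blade at 316–388, so the blade is well inside the slot's width, with its tip over the ledge. Next I feel for the ledge to get the height.

```bash
for i in 1 2 3; do python3 -m inch '[[[0,0,0.0014,0],[0,0,0.0014,0]]]' | grep -E "ee_pos|wrist_f"; done
```

```text
ee_pos: [449.0, 55.0, 60.9]
wrist_force: [-0.2, -0.3, -1.1]
ee_pos: [449.0, 54.9, 59.8]
wrist_force: [-0.0, -0.0, -0.8]
ee_pos: [449.1, 55.0, 58.9]
wrist_force: [-0.4, -0.1, 0.4]
```

```bash
for i in 1 2 ; do python3 -m inch '[[[0,0,0.0014,0],[0,0,0.0014,0]]]' | grep -E "ee_pos|wrist_f"; done
```

```text
ee_pos: [449.1, 55.0, 58.0]
wrist_force: [-1.7, -0.1, 4.8]
ee_pos: [449.4, 55.1, 56.9]
wrist_force: [0.2, 0.8, 3.5]
```

```bash
python3 -m inch '[[[0,0.0017,-0.0039,0.003],[0,0.0017,-0.0039,0.003],[0.008,0.0017,-0.0039,0.003],[0.014,0.0017,-0.0039,0.003],[0.014,0.0017,-0.0039,0.003]]]'  | grep -E "ee_pos|wrist_f"
python3 -m inch '[[[0.006,0,0,0],[0.0125,0,0,0],[0.0125,0,0,0]]]'  | grep -E "ee_pos|wrist_f"
```

```text
ee_pos: [459.9, 52.5, 59.6]
wrist_force: [0.1, 0.2, -1.5]
ee_pos: [467.3, 51.3, 59.2]
wrist_force: [-4.0, 0.4, -3.3]
```

```bash
python3 -m inch '[[[0,0,0,0],[0,0,-0.003,0],[0,0,-0.005,0],[0,0,-0.005,0]]]'  | grep -E "ee_pos|wrist_f"
python3 - <<'E'
from h import *
s,M,p=tool();print(p,s['wrist_force'],s['wrist_torque']); T=wristT();im=grab('wrist','w5.png')
for y in range(0,60,3): print(y, im[y,[280,300,318,340,360]].sum(1)//3)
E
```

```text
ee_pos: [469.6, 51.6, 63.8]
wrist_force: [0.9, 0.4, -4.8]
[469.58142164  51.57868422  63.78434991] [ 0.85194322  0.42839648 -4.84596784] [0.02893342 0.14718267 0.04831968]
0 [240 241 217 242 241]
3 [237 237 214 238 239]
6 [184 185 200 188 228]
9 [232 233 241 228 235]
12 [239 235 240 220 235]
15 [114 112 117 114 115]
18 [126 126 126 128 128]
21 [127 127 127 127 128]
24 [125 127 127 128 128]
27 [125 127 126 127 128]
30 [126 127 127 128 128]
33 [126 128 128 130 132]
36 [128 129 130 133 133]
39 [130 132 134 134 135]
42 [130 132 132 135 136]
45 [129 130 133 133 136]
48 [127 129 131 132 133]
51 [52 59 58 59 58]
54 [38 38 37 37 36]
57 [37 37 36 39 37]
```

```bash
python3 -m inch '[[[0,0,-0.005,0],[0,0,-0.01,0],[0,0,-0.013,0],[0,0,-0.013,0]]]'  | grep -E "ee_pos|wrist_f"
python3 -m inch '[[[0,0,-0.005,0],[0,0,-0.01,0],[0,0,-0.013,0],[0,0,-0.013,0]]]'  | grep -E "ee_pos|wrist_f"
python3 - <<'E'
from h import *
im=grab('wrist','w5.png');sc=grab('scene','s5.png')
cv2.imwrite('pics/s5c.png',np.hstack([cv2.resize(sc[150:240,285:405,::-1],(400,300),interpolation=2),cv2.resize(im[0:240,160:480,::-1],(400,300))]))
E
```

```text
ee_pos: [468.8, 51.5, 73.6]
wrist_force: [-0.4, 1.0, -0.3]
ee_pos: [468.8, 51.5, 83.2]
wrist_force: [0.4, -0.9, -1.2]
```

View pics/s5c.png

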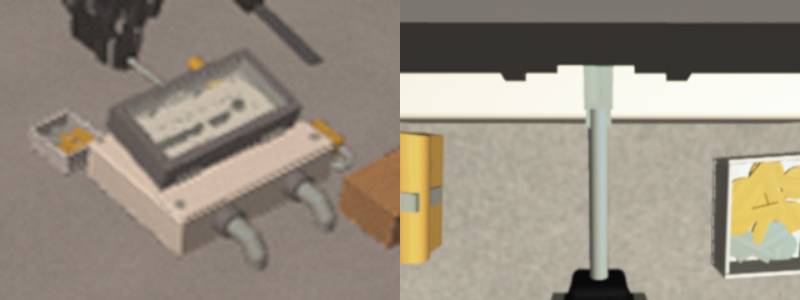

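The cover has let go: it stands open about 0.2 rad, with the blade under its front wall. I'll lift it along its arc.

```bash
python3 -m inch '[[[0.005,0,-0.01,0],[0.011,0,-0.019,0],[0.017,0,-0.029,0],[0.024,0,-0.04,0],[0.032,0,-0.048,0],[0.04,0,-0.057,0],[0.05,0,-0.065,0],[0.06,0,-0.072,0],[0.066,0,-0.075,0],[0.072,0,-0.078,0],[0.072,0,-0.078,0]]]'  | grep -E "ee_pos|wrist_f"
```

```text
ee_pos: [522.7, 45.4, 141.5]
wrist_force: [-0.0, 0.0, -1.4]
```

```bash
python3 -m inch '[[[0.008,0,0.012,0],[0.018,0,0.022,0],[0.028,0,0.024,0],[0.038,0,0.024,0],[0.048,0,0.024,0],[0.058,0,0.024,0],[0.068,0,0.024,0],[0.078,0,0.024,0],[0.088,0,0.024,0],[0.096,0,0.024,0],[0.096,0,0.024,0]]]'  | grep -E "ee_pos|wrist_f"
python3 - <<'E'
from h import *
im=grab('wrist','w6.png');sc=grab('scene','s6.png')
cv2.imwrite('pics/s6c.png',np.hstack([cv2.resize(sc[130:240,265:405,::-1],(400,314),interpolation=2),cv2.resize(im[:,:,::-1],(400,314))]))
E
```

```text
ee_pos: [594.6, 37.4, 123.5]
wrist_force: [-0.2, 0.8, -0.5]
```

View pics/s6c.png

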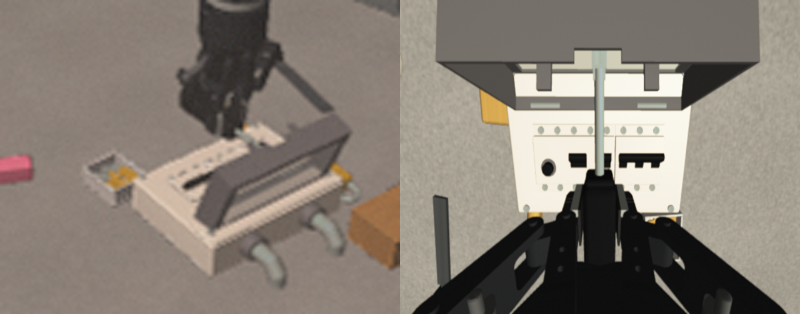

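The cover now stands past upright. The wrist half shows the button (547,168), the rcd lever (578,160) and the other levers, all still leaning to the rear. Next I retract and return the driver to its original clear spot.

Run:
```python
from h import *
s,M,p=tool();T=wristT(); im=cv2.imread('pics/w6.png').astype('uint8'); print(s['clock'])
b=onz('wrist',(235,214),59.5,T)
g=im.max(2);m=(g<70).astype('uint8');m[:, :200]=0;m[:,440:]=0;m[:180]=0;m[232:]=0
n,l,st,ce=cv2.connectedComponentsWithStats(m)
x,y,a=np.load('box.npy');A=np.array([[np.cos(a),np.sin(a)],[-np.sin(a),np.cos(a)]])
for i in range(1,n):
    if st[i,4]>40: q=onz('wrist',ce[i],60,T); print(st[i],ce[i],q,A@(q[:2]-[x,y]))
row(475,50.8,170,-0.112)
```

```text
12.925
[270 196  28  17 444] [284.32882883 203.72972973] [608.9  60.4  60. ] [-15.70103349  22.95177038]
[327 196  11  17 173] [331.62427746 203.61849711] [605.5  29.   60. ] [-15.56771116  -8.63148825]
[351 196  72  17 972] [385.30658436 202.73353909] [602.2  -6.6  60. ] [-14.86525981 -44.37720914]
[227 206  19  18 251] [236.26294821 214.61354582] [604.8  93.7  60. ] [-23.49980567  55.58425653]
[296 216  47  16 561] [318.51336898 224.72727273] [591.4  39.4  60. ] [-30.74244672   0.12621698]
row [-0.1596  0.     -0.062 ] 0.0005 yaw now -0.1116 pos [594.   37.5 123.5] rows>= 2.0546265039186418
```

```bash
python3 -m inch '[[[-0.04,0,0,0],[-0.09,0,0,0],[-0.13,0,-0.02,0],[-0.16,0,-0.06,0],[-0.16,0,-0.06,0],[-0.16,0,-0.06,0]]]'  | grep -E "ee_pos|wrist_f"
python3 - <<'E'
from h import *
row(455,-321,110,0.174);row(455,-321,26,0.174)
E
```

```text
ee_pos: [475.2, 50.7, 168.4]
wrist_force: [0.1, 0.4, -1.3]
row [0.0284 0.4955 0.0779] -0.3638 yaw now -0.1118 pos [475.2  50.7 168.4] rows>= 6.029126644868887
row [0.0283 0.4956 0.1899] -0.3638 yaw now -0.1118 pos [475.2  50.7 168.4] rows>= 6.377341196489312
```

```bash
python3 -m inch '[[[0.028,0.496,0.03,-0.364],[0.028,0.496,0.03,-0.364],[0.028,0.496,0.03,-0.364],[0.028,0.496,0.03,-0.364],[0.028,0.496,0.03,-0.364],[0.028,0.496,0.03,-0.364],[0.028,0.496,0.06,-0.364],[0.028,0.496,0.13,-0.364],[0.028,0.496,0.17,-0.364],[0.028,0.496,0.186,-0.364],[0.028,0.496,0.188,-0.364],[0.028,0.496,0.188,-0.364]]]'  | grep -E "ee_pos|wrist_f|eef"
```

```text
ee_pos: [454.8, -321.5, 28.2]
eef_rot: [0.0, 0.996, 0.087, 0.001]
wrist_force: [0.7, 0.4, -0.9]
```

```bash
python3 -m inch '[[[0,0,0.002,0],[0,0,0.0035,0],[0,0,0.0035,0]]]'  | grep -E "ee_pos|wrist_f"
python3 -m inch '[[[0,0,0,0],[0,0,0,0],[0,0,0,0],[0,0,0,0],[0,0,0,0]]]' 0.5 | grep -E "ee_pos|wrist_f|width"
python3 -m inch '[[[0,0,-0.03,0],[0,0,-0.09,0],[0,0,-0.17,0],[0,0,-0.22,0],[0,0,-0.22,0]]]' | grep -E "ee_pos|wrist_f|width"
python3 - <<'E'
from h import *
im=grab('wrist','w7.png'); T=wristT()
g=im.max(2); m=(g<45).astype('uint8');m[250:]=0
n,l,st,ce=cv2.connectedComponentsWithStats(m)
for i in range(1,n):
    if st[i,4]>300: print(st[i],ce[i],onz('wrist',ce[i],20,T))
row(*boxpt(-22,56),170,-0.112)
E
```

```text
ee_pos: [454.6, -321.5, 25.7]
wrist_force: [0.1, 0.4, 5.4]
ee_pos: [454.0, -321.2, 24.8]
wrist_force: [-0.7, 0.4, 0.1]
gripper_width: 42.6
ee_pos: [455.5, -322.0, 193.1]
wrist_force: [-0.4, 0.2, -0.3]
gripper_width: 42.4
[556 152  28  92 620] [564.55645161 197.57419355] [ 484.5 -577.8   20. ]
[ 306  163   23   84 1825] [317.28657534 205.05424658] [ 431.2 -323.1   20. ]
[ 593  174   47   76 2323] [618.45975032 214.85492897] [ 476.3 -642.6   20. ]
row [ 0.2953 -0.5106  0.0276] 0.3643 yaw now 0.1741 pos [ 454.5 -321.5  191.1] rows>= 7.085557353943717
```

```bash
python3 -m inch '[[[0.295,-0.511,0.02,0.364],[0.295,-0.511,0.02,0.364],[0.295,-0.511,0.02,0.364],[0.295,-0.511,0.02,0.364],[0.295,-0.511,0.02,0.364],[0.295,-0.511,0.02,0.364],[0.295,-0.511,0.02,0.364],[0.295,-0.511,0.02,0.364],[0.295,-0.511,0.02,0.364],[0.295,-0.511,0.02,0.364]]]' 1  | grep -E "ee_pos|wrist_f|width"
python3 - <<'E'
from h import *
T=wristT(); im=grab('wrist','w8.png')
g=im.max(2);m=(g<75).astype('uint8');m[:100]=0;
n,l,st,ce=cv2.connectedComponentsWithStats(m)
x,y,a=np.load('box.npy');A=np.array([[np.cos(a),np.sin(a)],[-np.sin(a),np.cos(a)]])
for i in range(1,n):
    if st[i,4]>100: q=onz('wrist',ce[i],60,T); print(st[i],ce[i],A@(q[:2]-[x,y]))
row(*boxpt(-22,56),92,-0.112)
E
```

```text
ee_pos: [605.0, 92.4, 174.1]
wrist_force: [0.5, 0.4, -0.2]
gripper_width: 0.1
[256 100  25  38 118] [267.02542373 115.63559322] [44.83326691 95.77929591]
[ 491  100   98   38 1859] [524.55675094 112.50672405] [  46.96288799 -104.64005125]
[347 183  22  14 270] [357.29259259 189.87407407] [-15.22654011  23.20643886]
[388 183  15  14 156] [394.28846154 189.39102564] [-14.86220822  -7.74703045]
[409 183  60  14 673] [437.35661218 188.52600297] [-14.12620283 -43.79086898]
[311 192  14  14 158] [317.15189873 198.67088608] [-22.94959866  56.95439238]
[   54   231   531   169 48351] [317.47908006 343.89677566] [-173.78807162   56.8831478 ]
[470 253  11  44 265] [474.89433962 273.72075472] [-95.03227099 -87.61492785]
row [ 0.0014 -0.0023  0.1099] -0.0028 yaw now -0.1142 pos [605.2  92.4 174.4] rows>= 1.3191633127858458
```

View pics/w8.png

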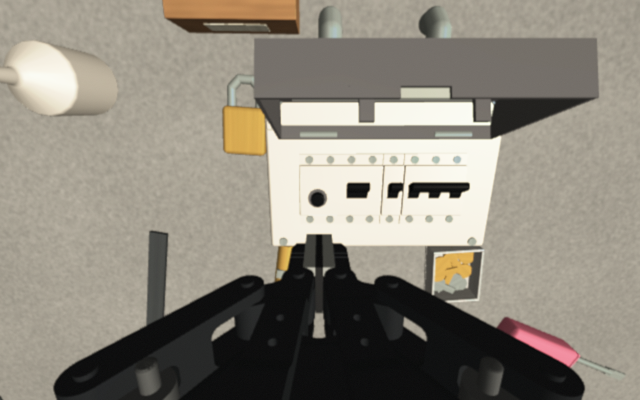

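The view shows the button at (317,198), measured at box (-23,57) as expected. The rcd lever is at (357,190) and the other levers at (394,189) and (437,189), all on, with the cover behind clear of the gripper. Now I press the button.

```bash
python3 -m inch '[[[0.001,-0.003,0.05,-0.003],[0.001,-0.003,0.09,-0.003],[0.001,-0.003,0.11,-0.003],[0.001,-0.003,0.116,-0.003],[0.001,-0.003,0.116,-0.003]]]' | grep -E "ee_pos|wrist_f"
python3 -m inch '[[[0,0,0.003,0],[0,0,0.007,0],[0,0,0.009,0],[0,0,0.009,0]]]' | grep -E "ee_pos|wrist_f"
python3 -m inch '[[[0,0,0.0015,0],[0,0,0.003,0],[0,0,0.003,0]]]' | grep -E "ee_pos|wrist_f"
```

```text
ee_pos: [606.9, 96.5, 88.5]
wrist_force: [-0.4, -0.3, 0.5]
ee_pos: [606.6, 96.8, 81.2]
wrist_force: [-0.3, -1.3, 0.6]
ee_pos: [606.6, 96.8, 79.1]
wrist_force: [-0.9, -0.5, 4.4]
```

```bash
python3 -m inch '[[[0,0,0.002,0],[0,0,0.004,0],[0,0,0.004,0]]]' | grep -E "ee_pos|wrist_f"
python3 -m inch '[[[0,0,0.001,0],[0,0,0.0015,0],[0,0,0.0015,0]]]' | grep -E "ee_pos|wrist_f"
```

```text
ee_pos: [606.6, 96.8, 76.1]
wrist_force: [-1.7, -1.1, 6.0]
ee_pos: [606.6, 96.8, 75.9]
wrist_force: [-4.1, -1.0, 13.4]
```

```bash
python3 -m inch '[[[0,0,-0.03,0],[0,0,-0.08,0],[0,0,-0.13,0],[0,0,-0.131,0],[0,0,-0.131,0]]]' | grep -E "ee_pos|wrist_f"
cat > lev.py <<'E'
from h import *
T=wristT(); im=imaging.get_image('wrist')
g=im.max(2);m=(g<75).astype('uint8');m[:100]=0;
n,l,st,ce=cv2.connectedComponentsWithStats(m)
x,y,a=np.load('box.npy');A=np.array([[np.cos(a),np.sin(a)],[-np.sin(a),np.cos(a)]])
for i in range(1,n):
    q=onz('wrist',ce[i],60,T); b=A@(q[:2]-[x,y])
    if st[i,4]>40 and -60<b[0]<25: print(st[i],b.round(1))
E
python3 lev.py; python3 -c "
from h import *
row(*boxpt(-40,22),110,-.112); row(*boxpt(-40,22),85,-.112)"
```

```text
ee_pos: [606.1, 96.6, 172.2]
wrist_force: [0.4, 0.3, -0.3]
[394 185  15  14 169] [-14.6  -7.7]
[414 185  62  14 682] [-14.1 -43.8]
[353 187  21  21 421] [-20.3  23.2]
[316 193  14  15 158] [-23.   57.2]
row [-0.0229  0.0485  0.0824] 0.0035 yaw now -0.1092 pos [605.8  96.5 171.7] rows>= 1.179862685172395
row [-0.0228  0.0485  0.1157] 0.0035 yaw now -0.1092 pos [605.8  96.5 171.7] rows>= 1.530433666446041
```

The rcd lever has tripped: its blob moved from -15 to -20, and the others are unchanged. Now I push it back on from the front.

```bash
python3 -c "
from h import *
row(*boxpt(-50,22),110,-.112); row(*boxpt(-50,22),80,-.112); row(*boxpt(-27,22),80,-.112)"
```

```text
row [-0.0362  0.0485  0.0824] 0.0035 yaw now -0.1092 pos [605.8  96.5 171.7] rows>= 1.2270770519206442
row [-0.0362  0.0485  0.1224] 0.0035 yaw now -0.1092 pos [605.8  96.5 171.7] rows>= 1.6383832253735293
row [-0.0055  0.0486  0.1223] 0.0035 yaw now -0.1092 pos [605.8  96.5 171.7] rows>= 1.5809701709908586
```

```bash
python3 -m inch '[[[-0.036,0.03,0,0.003],[-0.036,0.048,0.03,0.003],[-0.036,0.048,0.08,0.003],[-0.036,0.048,0.115,0.003],[-0.036,0.048,0.122,0.003],[-0.036,0.048,0.122,0.003]]]' | grep -E "ee_pos|wrist_f"
python3 -m inch '[[[0.004,0,0,0],[0.01,0,0,0],[0.016,0,0,0],[0.022,0,0,0],[0.027,0,0,0],[0.031,0,0,0],[0.031,0,0,0]]]' | grep -E "ee_pos|wrist_f"
python3 lev.py
```

```text
ee_pos: [575.5, 64.0, 81.1]
wrist_force: [-0.1, -0.1, 0.2]
ee_pos: [598.5, 61.3, 81.4]
wrist_force: [-1.5, -0.1, 1.2]
[369 221  24  20 383] [-14.5  -7.9]
[ 401  221   99   20 1558] [-14.2 -44.2]
[248 232  23  23 422] [-22.4  56.1]
```

```bash
python3 -m inch '[[[0.002,0,0,0],[0.004,0,0,0],[0.004,0,0,0]]]' | grep -E "ee_pos|wrist_f"
python3 -m inch '[[[-0.02,0,0,0],[-0.03,0,-0.04,0],[-0.03,0,-0.1,0],[-0.03,0,-0.12,0],[-0.03,0,-0.12,0]]]' | grep -E "ee_pos|wrist_f"
python3 lev.py
```

```text
ee_pos: [599.0, 61.3, 81.2]
wrist_force: [-9.7, 0.4, 7.0]
ee_pos: [580.3, 63.5, 172.4]
wrist_force: [0.1, -1.2, -0.1]
[310 158  21  17 324] [-15.7  23. ]
[353 158  12  17 167] [-15.5  -7.6]
[374 159  60  16 746] [-14.7 -44. ]
[273 169  14  14 167] [-23.4  56.5]
```

The lever is back on: its blob is at -15.7, as before, and the others are unmoved. Next I measure the cover's angle from w8.

Run:
```python
from h import *
M=np.eye(4); a=-.1142; M[:3,:3]=[[np.cos(a),np.sin(a),0],[np.sin(a),-np.cos(a),0],[0,0,-1]]; M[:3,3]=[605.2,92.4,174.4]
T=M@np.array(imaging.camera_info('wrist')['tool_from_camera']); K=np.array(imaging.camera_info('wrist')['mtx'])
def pj(bx,by,z):
    q=np.linalg.inv(T)@[*boxpt(bx,by),z,1]; q=K@q[:3]; return (q[:2]/q[2]).round(0)
for t in (1.5,1.6,1.7,1.8,1.9,2.0):
    c,s=np.cos(t),np.sin(t); f=lambda x,z:(30+x*c+z*s, 50-x*s+z*c)
    for p in((-92,-4),(-92,27)):
        X,Z=f(*p); print(t,p,round(X),round(Z),pj(X,88,Z),pj(X,-88,Z))
row(*boxpt(-20,0),200,-.112); row(*boxpt(112,0),200,-.112);row(*boxpt(112,0),135,-.112)
```

```text
1.5 (-92, -4) 20 141 [259. 168.] [587. 168.]
1.5 (-92, 27) 50 144 [254. 108.] [607. 107.]
1.6 (-92, -4) 29 142 [257. 151.] [592. 151.]
1.6 (-92, 27) 60 141 [254.  88.] [607.  88.]
1.7 (-92, -4) 38 142 [256. 133.] [596. 133.]
1.7 (-92, 27) 69 138 [254.  70.] [605.  69.]
1.8 (-92, -4) 47 141 [256. 115.] [599. 114.]
1.8 (-92, 27) 77 133 [255.  53.] [602.  52.]
1.9 (-92, -4) 56 138 [256.  96.] [600.  96.]
1.9 (-92, 27) 85 128 [256.  37.] [597.  37.]
2.0 (-92, -4) 65 135 [256.  79.] [599.  78.]
2.0 (-92, 27) 93 122 [258.  24.] [591.  24.]
row [ 0.0337  0.0301 -0.0385] 0.0002 yaw now -0.1118 pos [579.5  63.3 171.1] rows>= 0.7116205722294814
row [ 0.2097  0.0301 -0.0384] 0.0002 yaw now -0.1118 pos [579.5  63.3 171.1] rows>= 2.5830667485228553
row [0.2096 0.0301 0.0483] 0.0002 yaw now -0.1118 pos [579.5  63.3 171.1] rows>= 2.6064043376536943
```

```bash
python3 -m inch '[[[0,0.03,-0.038,0],[0.06,0.03,-0.038,0],[0.14,0.03,-0.038,0],[0.21,0.03,-0.038,0],[0.21,0.03,-0.02,0],[0.21,0.03,0.03,0],[0.21,0.03,0.051,0],[0.21,0.03,0.051,0]]]' | grep -E "ee_pos|wrist_f"
python3 -m inch '[[[-0.02,0,0,0],[-0.035,0,0,0],[-0.05,0,0,0],[-0.05,0,0,0]]]' | grep -E "ee_pos|wrist_f"
```

```text
ee_pos: [732.0, 23.6, 131.2]
wrist_force: [0.0, -0.2, -0.0]
ee_pos: [695.4, 28.0, 134.0]
wrist_force: [-0.9, -0.0, -0.8]
```

```bash
python3 -m inch '[[[-0.012,0,0,0],[-0.024,0,0,0],[-0.036,0,0,0],[-0.048,0,0,0],[-0.06,0,0,0],[-0.07,0,0,0],[-0.078,0,0,0],[-0.078,0,0,0]]]' | grep -E "ee_pos|wrist_f"
python3 - <<'E'
from h import *
x,y,a=np.load('box.npy');s,M,p=tool();print('bx',(p[:2]-[x,y])@U,'by',-(p[:2]-[x,y])@V,s['clock'])
sc=imaging.get_image('scene');
E
```

```text
ee_pos: [637.5, 34.4, 133.2]
wrist_force: [-0.3, -0.3, -0.7]
bx 15.595185128133922 by 0.2891160003352218 26.3
```

```bash
python3 -m inch '[[[0,0,-0.02,0],[0,0,-0.042,0],[-0.03,0,-0.042,0],[-0.03,0,-0.03,0],[-0.03,0,-0.018,0],[-0.039,0,-0.011,0],[-0.048,0,-0.004,0],[-0.056,0,0.005,0],[-0.064,0,0.014,0],[-0.069,0,0.022,0],[-0.073,0,0.03,0],[-0.073,0,0.03,0]]]' | grep -E "ee_pos|wrist_f"
python3 -m inch '[[[-0.001,0,0.003,0],[-0.002,0,0.006,0],[-0.003,0,0.009,0],[-0.003,0,0.009,0]]]' | grep -E "ee_pos|wrist_f"
```

```text
ee_pos: [583.2, 40.4, 110.2]
wrist_force: [-0.3, 0.7, 0.1]
ee_pos: [581.4, 40.6, 103.9]
wrist_force: [-0.1, -0.0, -0.0]
```

```bash
python3 -m inch '[[[0,0,0.002,0],[0,0,0.004,0],[0,0,0.006,0],[0,0,0.006,0]]]' | grep -E "ee_pos|wrist_f"
python3 -m inch '[[[0,0,0.0015,0],[0,0,0.003,0],[0,0,0.003,0]]]' | grep -E "ee_pos|wrist_f"
```

```text
ee_pos: [581.6, 40.6, 99.3]
wrist_force: [-0.1, 0.1, -0.5]
ee_pos: [581.6, 40.6, 98.9]
wrist_force: [-4.8, -0.3, 17.0]
```

```bash
python3 -m inch '[[[0,0,-0.03,0],[0,0,-0.09,0],[-0.03,0,-0.13,0],[-0.1,0,-0.136,0],[-0.148,0,-0.136,-0.043],[-0.148,0,-0.136,-0.043],[-0.148,0,-0.136,-0.043]]]' | grep -E "ee_pos|wrist_f"
python3 - <<'E'
from h import *
T=wristT(); im=grab('wrist','w9.png').astype(int); K=np.array(imaging.camera_info('wrist')['mtx']); s,M,p=tool(); print(p,s['clock'])
T0=np.load('T3.npy'); im0=cv2.imread('pics/w3.png').astype(int)
def pj(T,bx,by,z):
    q=np.linalg.inv(T)@[*boxpt(bx,by),z,1]; q=K@q[:3]; return (q[:2]/q[2]).round(1)
for nm,TT,I in(('before',T0,im0),('now',T,im)):
  for by in (50,-50):
    for t in (0,.05,.1):
        c,sn=np.cos(t),np.sin(t); w=lambda x,z:(30+x*c+z*sn,by,50-x*sn+z*c)
        print(nm,by,t,'top',pj(TT,*w(-92,27)),'bot',pj(TT,*w(-92,-4)))
    x=int(pj(TT,-62,by,46)[0]); col=I[50:130,x].sum(1)//3; print(x,list(enumerate(col,50))[20:62:1] if 0 else col[10:65])
E
```

```text
ee_pos: [472.1, 52.9, 199.5]
wrist_force: [0.5, -0.4, 0.3]
[472.30520771  52.87742785 199.32090017] 30.15
before 50 0 top [251.9  84.8] bot [259.5  87.6]
before 50 0.05 top [250.5  82.3] bot [258.5  87.4]
before 50 0.1 top [249.2  79.3] bot [257.5  86.8]
259 [229 219 233 240 239 235 232 231 233 235 223 161 128 126 127 127 128 127
 127 127 127 127 127 128 125 104  62  89 188 242 244 243 243 243 243 243
 242 243 243 241 231 201 151 134 159 168 169 170 170 168 165 164 163 162
 162]
before -50 0 top [378.3  89.5] bot [371.5  91.8]
before -50 0.05 top [379.7  87.1] bot [372.4  91.6]
before -50 0.1 top [381.1  84.3] bot [373.4  91.1]
371 [244 244 244 244 238 227 233 242 243 241 239 238 239 241 233 184 139 133
 135 135 136 136 137 137 138 138 139 137 132 115  75  83 191 247 248 247
 247 247 247 247 247 247 247 245 237 208 154 135 160 170 171 171 172 171
 170]
now 50 0 top [261.3  86.3] bot [267.9  89.1]
now 50 0.05 top [260.1  83.7] bot [267.   88.8]
now 50 0.1 top [258.9  80.8] bot [266.1  88.2]
267 [241 236 226 228 239 241 240 238 237 238 239 231 187 134 124 128 128 127
 127 127 127 127 125 127 127 126 119  92  70 146 225 243 243 242 242 243
 243 243 243 242 241 236 219 175 133 151 167 170 170 168 165 164 162 162
 162]
now -50 0 top [388.  91.] bot [380.1  93.2]
now -50 0.05 top [389.6  88.6] bot [381.1  93. ]
now -50 0.1 top [391.2  85.8] bot [382.3  92.5]
380 [244 244 244 244 245 242 231 228 242 244 242 241 241 241 243 244 228 156
 132 136 136 135 136 137 138 138 138 139 136 133 129 101  66 133 223 246
 247 247 247 247 247 247 247 247 246 241 225 180 134 149 167 170 167 168
 169]
```

The cover's edge rows match the snapped-shut state before the job to within 0.4 px (predicted shift 1.5 px), so it is fully home. The arm is clear, so I'm handing in.

```bash
python3 -c "
from bench import r
print(r.job_done())"
```

```text
the job is handed in; nothing more can be done
None
```

I levered the cover open with the screwdriver, pressed the test button so the breaker's lever tripped, pushed the lever back on, shut the cover until it snapped home, and left the screwdriver on the bench; the other breakers still read on before I shut the cover, and I handed the job in at about 30 s.

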